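# Stack the pressed tea cakes on the dish

## Robot

A 6-joint arm with a two-finger parallel gripper is mounted at the origin on the work surface. World frame = base frame: x ahead of the robot, y to its left, z up, the work surface at z = 0. Lengths are in m, angles in rad, forces in N, time in s.
With the tool pointing down it reaches from about 0.325 to 0.875 m from the base axis. Payload 4.4 kg.
Tool frame: the origin (TCP) lies midway between the tips of the shut fingers; the grasp point (between the pads) lies 19 mm behind it; z points along the fingers, y is the line along which they close (so a half turn about z gives the same grasp; the last joint's range is limited). The gripper opens to 85 mm and grips with 20 to 120 N. Pads are 22 mm wide; open, the fingers measure 114 mm over their backs; the gripper's body (76 mm by 85 mm) begins 54 mm behind the grasp point. The pads swing forward as they close: fully open they stand 13 mm farther back than shut.
Start: joints at [1.163, 0.207, 1.542, -0, 1.393, -0.15], TCP at [0.146, 0.556, 0.231] pointing down, gripper open.
Joint ranges: [-2.73, 2.73], [-0.86, 2.22], [0.23, 2.46], [-1.11, 4.25], [0.08, 2.63], [-2.82, 2.82]. Speed limits (rad/s): [2.79, 2.79, 3.14, 3.14, 3.14, 3.14].

## Interface

Orientations are given as a unit quaternion [x, y, z, w].
In Python, from cell import robot gives the robot as it stands. The module is installed in compiled form; this text tells all that it offers.
- The arm moves only by the tool carry_out, never from a script. Its argument "increments" is a list of rows, each a list of 7 numbers: the shift along the world's x, y, z scaled (see below), then the turn, a rotation vector about the world's x, y, z scaled (see below), then the opening, from 0 (shut) to 1 (fully open). In form: [[x, y, z, wx, wy, wz, claw], ...]. A call has exactly 8 rows; each row shifts and turns the commanded pose from where the row before left it; what a row does not reach is not made up. The controller multiplies each number of a shift by 0.04 m and each number of a turn by 10 degrees. A row lasts 1/8 s, in which the tool goes at most 62.5 mm and 10.7 degrees, less where a joint would pass 70% of its speed; a pose out of reach is approached as far as the arm can. A call with a number of a shift or a turn outside -1 to 1 is refused whole. A call with a gripper value outside its range is refused whole. The fingers move at their own pace and stop on an object; "squeeze" is the grip in N (left out, the last holds). Time passes only in rows, so rows that do not move let the fingers close, or fill a call up. It gives the time, the measured TCP pose, the force, the opening and the grip force at its end, in the units of the state.
- robot.get_obs(): the state, without advancing time (a new reading comes with each control period).
- robot.get_image(name): name is "scene" or "top" or "wrist"; returns a dict with "image" (384x512x3 uint8, red, green, blue), "camera_matrix" (3x3 intrinsics, pixels), "world_from_camera" (4x4, takes a point from camera to world coordinates). Camera axes: x right, y up, looking along -z (the intrinsics and any distortion apply to the point x, -y, -z); pixel columns grow to the right and rows downward; lengths in m; the calibration is good to about 2 mm. A picture is of the moment at which its call begins. There is no depth.
- robot.hand_in(): hands the job in; it is judged then, once.
The state is a dict: "t": time; "joint_positions": joint angles; "joint_velocities": joint speeds; "joint_torque": joint torques, N m; "eef_pos": TCP position; "tool_rot": TCP orientation; "force": force on the tool from outside, world axes, zero at the start; "torque": the same for the moment, N m; "opening": finger opening in m; "grasp_force": force on a finger pad.
Only numpy, scipy, OpenCV 4.12 (cv2) and the standard library are available. Lean on these libraries where they do the work, as an engineer would, in place of code of your own. Each camera call takes 0.05 s, during which the arm holds its last target. There are 200 camera calls.

## Task

Take the three round pressed tea cakes off the sloping display stand and stack them flat in the middle of the round ceramic dish: the thickest at the bottom, the middle one on it, the thinnest on top, each centred on the one below. Set each down gently, without dropping it or pressing hard, leave the dish where it is, do not disturb the kettle, teapot and mugs, and let go of the finished stack.

Things in the scene. Friction and masses are not known exactly. Their poses are not given: they have to be found in the camera images.
- stand: fixed oak display stand, 240 mm wide (y); a board sloping 0.56 rad (32 degrees) that faces the stand's -x and rises to its +x. Origin on the shelf; the slope is 75 mm above it and runs from there 45 mm downhill and 75 mm uphill. Fences (6 mm wide, 18 mm high off the slope, y = -117, -39, 39, 117 mm) run up the slope and make three 72 mm wide channels, centred at y = -78, 0, 78 mm
- stand_mid (a point): point on the slope's surface in the middle channel, 75 mm above the stand's origin. One cake lies about centred on this line in each channel, held at its downhill edge by two brass pins (5 mm thick, 8 mm high, 40 mm apart: a finger fits between). Beside a cake, to the fences, there is no room for a finger; uphill and downhill of it there is
- cake_thick: dark brown pressed tea cake, a flat disc 60 mm across and 20 mm thick, about 55 g. Origin: centre of its underside; z: its axis, out of the slope. Lies in any of the three channels
- cake_middle: the same, 60 mm across and 15 mm thick, about 42 g. Origin: centre of its underside; z: its axis
- cake_thin: the same, 60 mm across and 10 mm thick, about 28 g. Origin: centre of its underside; z: its axis
- cake_thick_mid (a point): centre of the thick cake, 10 mm from either face
- cake_middle_mid (a point): centre of the middle cake, 7.5 mm from either face
- cake_thin_mid (a point): centre of the thin cake, 5 mm from either face
- dish: loose round white ceramic dish, 0.35 kg, 154 mm across the rim, 13 mm high, walls 4 mm; flat inner floor 6 mm above the shelf and about 128 mm across. Origin: centre of its underside; z up
- dish_floor (a point): centre of the dish's inner floor
- kettle: blue enamel kettle, bystander: 170 mm across, 191 mm high with its handle, spout to its +x (125 mm out). Origin: centre of its underside
- teapot: clear glass teapot, bystander: 132 mm across, 119 mm high, spout to its +x and handle to its -x (about 105 mm out). Origin: centre of its underside
- mug_a: white mug, bystander: 82 mm across, 90 mm high, handle to its +y. Origin: centre of its underside
- mug_b: white mug, bystander: as the other
There are look-alikes about, which are no part of the job. Leave any turquoise look-alike of the cake_thick alone.

How it is judged:
At the end, for the whole second after the job is handed in: The thick cake lies flat on the dish's floor within 8 mm of its centre, the middle cake flat on it within 6 mm of its centre, the thin cake flat on that within 6 mm, all at rest and released; the dish stands flat within 25 mm of where it was (horizontal distance between cake_thick_mid and dish_floor below 0.008 m and horizontal distance between cake_middle_mid and cake_thick_mid below 0.006 m and horizontal distance between cake_thin_mid and cake_middle_mid below 0.006 m and z of cake_thick_mid in the frame of dish_floor between 0.0075 and 0.0125 m and z of cake_middle_mid in the frame of dish_floor between 0.0245 and 0.0305 m and z of cake_thin_mid in the frame of dish_floor between 0.037 and 0.043 m and angle between the z axis of each of cake_thick, cake_middle, cake_thin and the z axis of dish, either way round below 0.06 rad and angle between dish's own z axis and vertical below 0.05 rad and distance of dish from where it was at the start of the episode below 0.025 m and linear speed of each of cake_thick, cake_middle, cake_thin below 0.02 m/s); the robot touches nothing.
It fails at once if a cake is dropped (moves faster than 0.35 m/s untouched, a fall of about 6 mm) ((contact force between the fingers and cake_thick below 0.02 N and linear speed of cake_thick above 0.35 m/s) or (contact force between the fingers and cake_middle below 0.02 N and linear speed of cake_middle above 0.35 m/s) or (contact force between the fingers and cake_thin below 0.02 N and linear speed of cake_thin above 0.35 m/s)).
It fails at once if the stack is pressed hard (over 25 N on the dish or between cakes) (contact force between cake_thick and dish above 25 N or contact force between cake_middle and cake_thick above 25 N or contact force between cake_thin and cake_middle above 25 N).
It fails at once if the kettle, the teapot or a mug is disturbed (moved over 15 mm) (distance of any of kettle, teapot, mug_a, mug_b from where it was at the start of the episode above 0.015 m).
It also fails if it takes over 72 s, if anything falls off the work surface, if the arm or the gripper's body presses on something with over 40 N, if the wrist force passes 120 N, or if a joint passes its speed limit or range.

## Working session

There is one attempt and no reset: what is moved stays moved. The work goes in short steps, Python scripts to look and compute and a tool call to move; the robot and the scene stay as the last step left them, time stands still between calls to the robot, and variables do not carry over. Pictures are saved under pics/ and viewed, at most 11 in all, crops included, and the job is handed in when it is done.

Besides the shell and the picture viewer there is one more tool, called as name(argument=value, ...), one argument or row to a line, values as JSON. carry_out: Moves the arm, as the interface text tells. Its arguments: {"type":"object","properties":{"increments":{"type":"array"},"squeeze":{"type":"number"}},"required":["increments"]}

```bash
mkdir -p pics; cat > h.py <<'E'
import numpy as np, cv2
from cell import robot
def grab(n,tag):
    d=robot.get_image(n); cv2.imwrite(f'pics/{tag}.png',d['image'][:,:,::-1]); np.savez(f'pics/{tag}.npz',**d); return d
def load(tag): return np.load(f'pics/{tag}.npz')
def ray(d,u,v):
    K=d['camera_matrix'];T=d['world_from_camera']
    r=np.linalg.solve(K,[u,v,1.]);r=T[:3,:3]@[r[0],-r[1],-r[2]];return T[:3,3],r/np.linalg.norm(r)
def onz(d,u,v,z):
    o,r=ray(d,u,v);return o+r*(z-o[2])/r[2]
def tri(*obs):
    A=np.zeros((3,3));b=np.zeros(3)
    rs=[ray(*o) for o in obs]
    for o,r in rs:
        P=np.eye(3)-np.outer(r,r);A+=P;b+=P@o
    p=np.linalg.solve(A,b);return p,[np.linalg.norm(np.cross(p-o,r)) for o,r in rs]
def proj(d,p):
    K=d['camera_matrix'];T=d['world_from_camera']
    c=T[:3,:3].T@(np.asarray(p)-T[:3,3]);q=K@[c[0],-c[1],-c[2]];return q[:2]/q[2]
E
python3 - <<'E'
from h import *
ims=[grab(n,n+'0') for n in('scene','top','wrist')]
cv2.imwrite('pics/all.png',cv2.resize(np.vstack([np.hstack([ims[0]['image'],ims[1]['image']]),np.hstack([ims[2]['image'],ims[2]['image']*0])]),(800,600))[:,:,::-1])
for d in ims: print(d['camera_matrix'].round(1).tolist(),d['world_from_camera'].round(3).tolist(), [k for k in d.keys()])
print({k:np.round(v,3) for k,v in robot.get_obs().items()})
E
```

```text
[[480.2, 0.0, 252.1], [0.0, 480.2, 191.2], [0.0, 0.0, 1.0]] [[0.679, -0.427, 0.597, 1.581], [0.734, 0.394, -0.553, -0.894], [0.001, 0.814, 0.581, 1.015], [0.0, 0.0, 0.0, 1.0]] ['image', 'camera_matrix', 'world_from_camera']
[[423.9, 0.0, 251.2], [0.0, 423.9, 190.5], [0.0, 0.0, 1.0]] [[-0.01, 0.999, -0.033, 0.533], [-1.0, -0.01, 0.006, -0.002], [0.005, 0.033, 0.999, 1.458], [0.0, 0.0, 0.0, 1.0]] ['image', 'camera_matrix', 'world_from_camera']
[[275.3, 0.0, 251.4], [0.0, 275.3, 193.6], [0.0, 0.0, 1.0]] [[0.255, -0.926, -0.28, 0.076], [0.967, 0.243, 0.076, 0.575], [-0.003, -0.29, 0.957, 0.372], [0.0, 0.0, 0.0, 1.0]] ['image', 'camera_matrix', 'world_from_camera']
{'t': np.float64(0.15), 'joint_positions': array([ 1.163,  0.207,  1.543, -0.   ,  1.393, -0.15 ]), 'joint_velocities': array([-0.   , -0.002, -0.005, -0.001, -0.002, -0.001]), 'joint_torque': array([-0.0000e+00, -3.8351e+01, -2.9204e+01, -0.0000e+00,  7.0000e-03,
        0.0000e+00]), 'eef_pos': array([0.146, 0.556, 0.23 ]), 'tool_rot': array([ 0.128,  0.992, -0.001, -0.   ]), 'force': array([-0.469,  0.541, -0.383]), 'torque': array([-0.062, -0.044, -0.01 ]), 'grasp_force': np.float64(0.0), 'opening': np.float64(0.085)}
```

View pics/all.png

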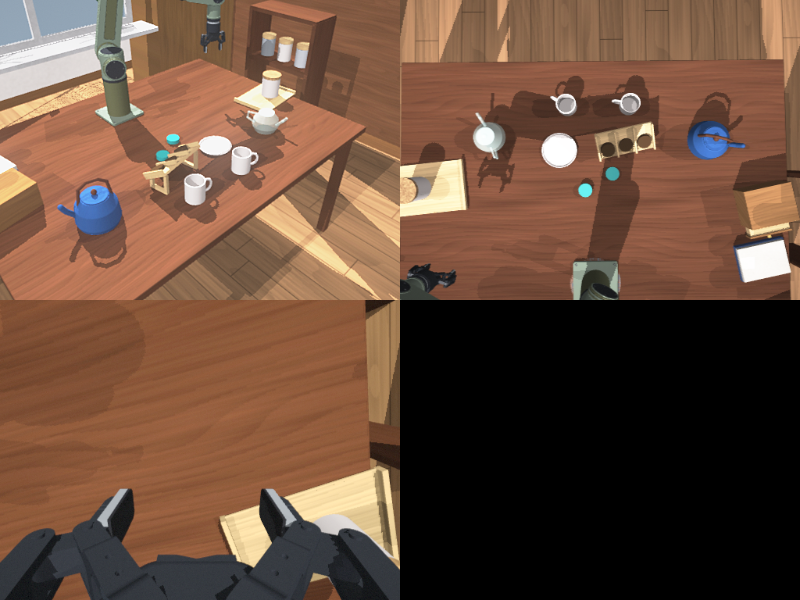

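The composite shows the stand at about top px (288,183) and the dish at (204,192). The two turquoise decoys are at top px (237,244) and (271,222). Next I'll take coarse positions.

```bash
python3 - <<'E'
from h import *
d=load('top0');s=load('scene0')
for n,u,v,z in(('stand',288,183,.075),('dish',204,192,.01),('teapot',112,176,.06),('mug',213,133,.09),('mug',293,133,.09),('kettle',397,178,.1),('stL',253,190,.09),('stR',325,175,.09)): print(n,onz(d,u,v,z).round(3))
a=cv2.resize(d['image'][145:215,180:340],(800,350),interpolation=cv2.INTER_CUBIC)
b=cv2.resize(s['image'][155:255,180:340],(400,250),interpolation=cv2.INTER_CUBIC)
c=np.zeros((600,800,3),np.uint8);c[:350]=a;c[350:,:400]=b
cv2.imwrite('pics/c1.png',c[:,:,::-1])
E
```

```text
stand [ 0.602 -0.131  0.075]
dish [0.577 0.151 0.01 ]
teapot [0.632 0.448 0.06 ]
mug [0.766 0.112 0.09 ]
mug [ 0.764 -0.148  0.09 ]
kettle [ 0.613 -0.479  0.1  ]
stL [ 0.58  -0.016  0.09 ]
stR [ 0.626 -0.249  0.09 ]
```

View pics/c1.png

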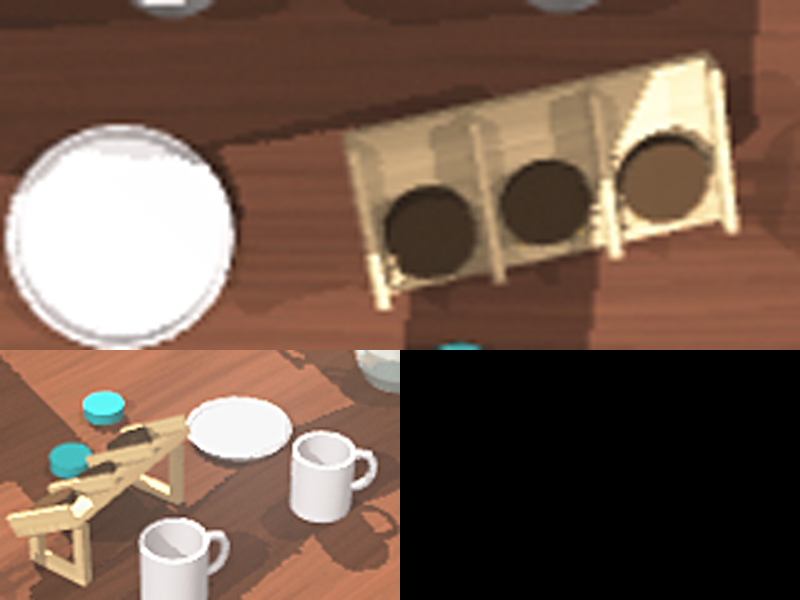

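carry_out(
  increments=[
    [0.7, -1, 0.1, 0, 0, -0.4, 1],
    [0.7, -1, 0.1, 0, 0, -0.4, 1],
    [0.7, -1, 0.1, 0, 0, -0.4, 1],
    [0.7, -1, 0.1, 0, 0, -0.4, 1],
    [0.7, -1, 0.1, 0, 0, -0.4, 1],
    [0.7, -1, 0.1, 0, 0, -0.4, 1],
    [0.7, -1, 0.1, 0, 0, -0.4, 1],
    [0.7, -1, 0.1, 0, 0, -0.4, 1],
  ],
)

```text
t: 1.15
eef_pos: [0.3706, 0.2347, 0.2633]
tool_rot: [0.398, 0.918, 0.0, 0.0]
force: [1.3, 0.3, 0.7]
opening: 0.0854
grasp_force: 0.0
```

carry_out(
  increments=[
    [1, -0.5, 0, 0, 0, -0.4, 1],
    [1, -0.5, 0, 0, 0, -0.4, 1],
    [1, -1, 0, 0, 0, -0.4, 1],
    [0.7, -1, 0, 0, 0, -0.4, 1],
    [0.7, -1, 0, 0, 0, -0.4, 1],
    [0.7, -1, 0, 0, 0, -0.4, 1],
    [0.3, -1, 0, 0, 0, -0.4, 1],
    [0, 0, 0, 0, 0, -0.4, 1],
  ],
)

```text
t: 2.15
eef_pos: [0.5866, -0.007, 0.2624]
tool_rot: [0.637, 0.771, -0.001, -0.0]
force: [-0.7, 0.5, -0.1]
opening: 0.0855
grasp_force: 0.0
```

```bash
python3 - <<'E'
from h import *
d=grab('wrist','w1')
o=robot.get_obs();print({k:np.round(o[k],3) for k in('t','joint_positions','eef_pos','tool_rot','force')},d['world_from_camera'].round(3).tolist())
E
```

```text
{'t': np.float64(2.2), 'joint_positions': array([-0.157,  0.209,  1.474, -0.   ,  1.46 , -0.348]), 'eef_pos': array([ 0.586, -0.006,  0.262]), 'tool_rot': array([ 0.637,  0.771, -0.   , -0.001]), 'force': array([ 0.766, -0.462,  0.88 ])} [[0.982, -0.181, -0.053, 0.574], [0.189, 0.939, 0.287, 0.066], [-0.002, -0.291, 0.957, 0.404], [0.0, 0.0, 0.0, 1.0]]
```

View pics/w1.png

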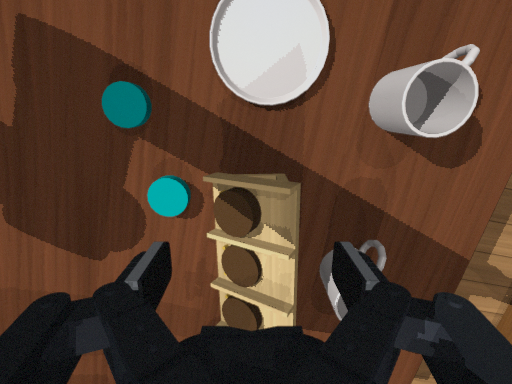

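The wrist view shows the cakes at (237,212), (242,267) and (241,312, partly hidden). The dish is at (268,42), the mugs at the right, and the turquoise decoys at (127,104) and (168,196). The third cake is hidden, so I'll shift to get a clear pair of views.

carry_out(
  increments=[
    [0, -1, 0, 0, 0, 0, 1],
    [0, -1, 0, 0, 0, 0, 1],
    [0, -1, 0, 0, 0, 0, 1],
    [0, -1, 0, 0, 0, 0, 1],
    [0, -1, 0, 0, 0, 0, 1],
    [0, 0, 0, 0, 0, 0, 1],
    [0, 0, 0, 0, 0, 0, 1],
    [0, 0, 0, 0, 0, 0, 1],
  ],
)

```text
t: 3.2
eef_pos: [0.5861, -0.2025, 0.2632]
tool_rot: [0.633, 0.774, 0.0, -0.0]
force: [0.0, 0.0, -0.0]
opening: 0.0856
grasp_force: 0.0
```

```bash
python3 - <<'E'
from h import *
grab('wrist','w2')
E
```

carry_out(
  increments=[
    [-1, 0, -0.5, 0, 0, 0, 1],
    [-1, 0, -0.5, 0, 0, 0, 1],
    [-1, 0, -0.5, 0, 0, 0, 1],
    [0, 0, -0.5, 0, 0, 0, 1],
    [0, 0, 0, 0, 0, 0, 1],
    [0, 0, 0, 0, 0, 0, 1],
    [0, 0, 0, 0, 0, 0, 1],
    [0, 0, 0, 0, 0, 0, 1],
  ],
)

```text
t: 4.25
eef_pos: [0.4668, -0.2041, 0.1841]
tool_rot: [0.634, 0.773, 0.0, 0.001]
force: [0.4, 0.3, 0.3]
opening: 0.0849
grasp_force: 0.0
```

```bash
python3 - <<'E'
from h import *
a=load('w2');b=grab('wrist','w3')
c=np.hstack([a['image'][:300],b['image'][:300]]);
c=np.zeros((600,800,3),np.uint8)
c[:300,:400]=a['image'][0:300,60:460];c[:300,400:]=b['image'][0:300,112:512]
def mask(im):
    h=cv2.cvtColor(im,cv2.COLOR_RGB2HSV);return h
c[300:,:400]=cv2.cvtColor(c[:300,:400],cv2.COLOR_RGB2HSV);c[300:,400:]=cv2.cvtColor(c[:300,400:],cv2.COLOR_RGB2HSV)
cv2.imwrite('pics/c2.png',c[:,:,::-1])
print(b['world_from_camera'].round(3).tolist())
E
```

```text
[[0.981, -0.187, -0.057, 0.453], [0.196, 0.938, 0.286, -0.131], [0.0, -0.292, 0.956, 0.326], [0.0, 0.0, 0.0, 1.0]]
```

View pics/c2.png

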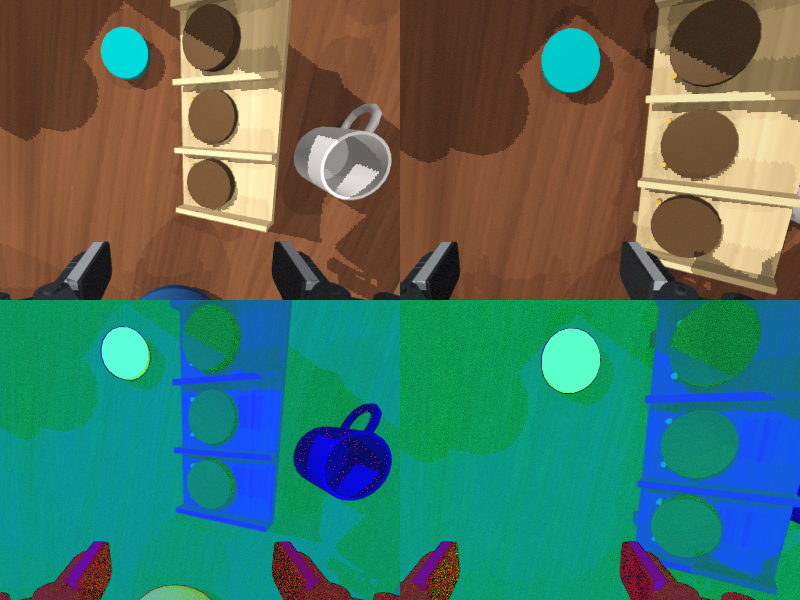

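c2 shows all three cakes in both wrist views. In w2 they are at px (272,38), (273,117) and (271,184). In w3, nearly face-on, they are at (427,42), (412,145) and (398,226), with the brass pins on their left, downhill side. The turquoise decoys lie on the table apart from these.

```bash
cat >> h.py <<'E'
def cake(d,u,v,thr=None,show=None):
    """mask of cake containing pixel: grow by brightness relative to oak; returns contour"""
    im=cv2.GaussianBlur(d['image'],(3,3),0).astype(int);r=im[...,0]
    return im
E
python3 - <<'E'
from h import *
for t,ps in(('w2',[(272,38),(273,117),(271,184)]),('w3',[(427,42),(412,145),(398,226)])):
    d=load(t);im=d['image']
    for u,v in ps:
        print(t,u,v)
        print(' '.join('%d,%d,%d'%tuple(im[v,x]) for x in range(u-48,min(512,u+52),4)))
E
```

```text
w2 272 38
147,93,62 146,92,58 155,98,66 137,88,59 190,157,110 128,95,63 129,97,67 131,100,66 71,52,32 71,54,35 67,47,29 71,54,35 70,50,34 70,50,34 70,50,33 70,50,36 72,51,36 70,51,34 57,44,33 80,64,44 182,157,110 182,157,111 182,156,112 188,162,117 182,156,110
w2 273 117
141,92,61 145,90,57 135,85,52 136,85,57 161,117,77 255,235,182 125,92,58 124,90,58 126,95,60 124,92,61 124,93,60 126,92,60 127,95,60 128,95,61 125,95,62 126,94,62 126,94,63 127,95,64 80,64,40 255,245,188 255,244,190 255,235,181 255,249,195 255,240,185 255,234,182
w2 271 184
146,93,62 146,93,60 150,94,64 138,82,55 140,89,60 216,181,129 156,123,84 124,92,58 122,87,55 123,91,59 124,91,55 123,89,56 126,94,58 124,89,57 123,89,56 124,91,55 124,90,56 52,43,21 137,113,78 255,242,186 255,241,186 255,233,180 255,245,188 255,238,181 255,235,180
w3 427 42
157,132,91 69,52,34 59,44,26 59,47,32 59,44,28 55,38,24 60,44,29 62,46,30 62,48,32 57,43,25 56,41,26 60,45,33 60,44,31 60,46,34 56,45,28 58,39,23 57,41,28 60,42,28 59,45,25 61,45,30 61,44,30 58,44,29 60,42,26 100,80,51 163,138,94
w3 412 145
243,216,160 226,199,144 203,173,122 109,81,50 113,84,54 114,85,56 109,80,47 110,80,52 111,80,50 109,79,50 110,81,50 110,80,51 110,81,50 110,81,53 110,84,53 108,79,45 110,82,53 111,86,56 108,80,50 110,82,51 109,80,51 110,80,54 245,223,168 244,224,168 244,224,167
w3 398 226
223,196,142 208,182,130 211,184,131 217,189,138 108,77,49 109,78,49 109,80,52 111,79,52 108,79,51 109,77,47 111,82,54 109,77,47 110,79,49 108,79,48 109,80,49 107,80,46 110,81,53 109,79,53 109,81,52 108,80,47 107,78,49 165,142,98 245,224,169 245,221,165 244,222,167
```

```bash
sed -i '/^def cake/,$d' h.py; cat >> h.py <<'E'
from scipy.optimize import least_squares
def contour(d,u,v):
    im=cv2.GaussianBlur(d['image'],(3,3),0).astype(int);R=im[...,0];rg=R-im[...,1]
    m=(((R<90)|((R<142)&(rg>25)))&(rg<42)).astype(np.uint8)
    m=cv2.morphologyEx(m,cv2.MORPH_OPEN,cv2.getStructuringElement(cv2.MORPH_ELLIPSE,(13,13)))
    n,l=cv2.connectedComponents(m);m=(l==l[v,u]).astype(np.uint8)
    c=max(cv2.findContours(m,cv2.RETR_EXTERNAL,cv2.CHAIN_APPROX_NONE)[0],key=cv2.contourArea)[:,0]
    return c[(c>2).all(1)&(c[:,0]<509)&(c[:,1]<381)].astype(float)
def disc(obs,N,p0,r=.03):
    """face centre of a disc with normal N from contours seen in several views"""
    e1=np.cross([0,1,0],N);e1/=np.linalg.norm(e1);e2=np.cross(N,e1)
    def pts(p,d,c):
        o=d['world_from_camera'][:3,3];R=np.array([ray(d,*q)[1] for q in c])
        X=o+R*((p-o)@N/(R@N))[:,None]-p
        return np.c_[X@e1,X@e2],np.array([(o-p)@e1,(o-p)@e2])
    sel=[]
    p=np.array(p0,float)
    def f(p,keep=None):
        out=[]
        for i,(d,c) in enumerate(obs):
            q,o=pts(p,d,c);e=np.linalg.norm(q,axis=1)-r
            if keep is not None:e=e[keep[i]]
            out.append(e/np.sqrt(len(e)))
        return np.concatenate(out)
    for _ in range(4):
        keep=[(lambda q,o:(q@o<0.1*np.linalg.norm(o)*r) if np.linalg.norm(o)>.03 else q[:,0]<9)(*pts(p,d,c)) for d,c in obs]
        p=least_squares(lambda p:f(p,keep),p,loss='soft_l1',f_scale=3e-4).x
    res=[np.sqrt(np.mean((np.linalg.norm(pts(p,d,c)[0],axis=1)-r)[k]**2)) for (d,c),k in zip(obs,keep)]
    return p,res
E
cat > m.py <<'E'
from h import *
w1,w2,w3,tp=[load(t) for t in('w1','w2','w3','top0')]
O=[[(w1,237,212),(w2,272,38),(w3,427,42),(tp,266,191)],[(w1,242,267),(w2,273,117),(w3,412,145),(tp,289,185)],[(w2,271,184),(w3,398,226),(tp,313,180)]]
p0=[(.59,-.055,.09),(.6,-.13,.09),(.62,-.21,.09)]
obs=[[(d,contour(d,u,v)) for d,u,v in o] for o in O]
for o in obs: print([(len(c),c.min(0).tolist(),c.max(0).tolist()) for d,c in o])
obs=[o[:-1] for o in obs]
yaw=np.radians(12)
for it in range(3):
    a=.56;N=np.array([-np.sin(a)*np.cos(yaw),-np.sin(a)*np.sin(yaw),np.cos(a)])
    P=[disc(o,N,p) for o,p in zip(obs,p0)]
    v=P[0][0]-P[2][0];yaw=np.arctan2(-v[0],v[1])
    print(np.degrees(yaw))
for p,r in P: print(p.round(4),'offset along N',(p@N).round(4),'rms mm',np.round(np.array(r)*1e3,2))
E
python3 m.py
```

```text
[(113, [220.0, 187.0], [260.0, 227.0]), (187, [244.0, 3.0], [299.0, 69.0]), (184, [384.0, 3.0], [472.0, 75.0]), (45, [257.0, 183.0], [274.0, 199.0])]
[(1072, [3.0, 3.0], [508.0, 321.0]), (139, [249.0, 89.0], [293.0, 143.0]), (203, [373.0, 110.0], [449.0, 177.0]), (43, [281.0, 177.0], [297.0, 192.0])]
[(125, [248.0, 160.0], [292.0, 208.0]), (180, [363.0, 199.0], [432.0, 257.0]), (39, [305.0, 174.0], [320.0, 188.0])]
10.589889686863717
10.663534466228151
10.661932328784442
[ 0.5802 -0.05    0.074 ] offset along N -0.2352 rms mm [9.52 5.64 2.84]
[ 0.5054 -0.1007  0.2832] offset along N -0.0139 rms mm [nan nan nan]
[ 0.6103 -0.2101  0.0819] offset along N -0.2285 rms mm [0.69 0.94]
  return _methods._mean(a, axis=axis, dtype=dtype,
  ret = ret.dtype.type(ret / rcount)
```

carry_out(
  increments=[
    [0, 0.8, 0.8, 0, 0, 0, 1],
    [0, 0.8, 0.8, 0, 0, 0, 1],
    [0, 0, 0, 0, 0, 0, 1],
    [0, 0, 0, 0, 0, 0, 1],
    [0, 0, 0, 0, 0, 0, 1],
    [0, 0, 0, 0, 0, 0, 1],
    [0, 0, 0, 0, 0, 0, 1],
    [0, 0, 0, 0, 0, 0, 1],
  ],
)

```text
t: 5.3
eef_pos: [0.4659, -0.14, 0.247]
tool_rot: [0.634, 0.773, -0.0, -0.0]
force: [-0.1, -0.2, 0.3]
opening: 0.0854
grasp_force: 0.0
```

```bash
python3 -c "
from h import *
grab('wrist','w4')"
```

carry_out(
  increments=[
    [1, 0, 0, 0, 0, 0, 1],
    [1, 0, 0, 0, 0, 0, 1],
    [1, 0, 0, 0, 0, 0, 1],
    [0.5, 0, 0, 0, 0, 0, 1],
    [0, 0, 0, 0, 0, 0, 1],
    [0, 0, 0, 0, 0, 0, 1],
    [0, 0, 0, 0, 0, 0, 1],
    [0, 0, 0, 0, 0, 0, 1],
  ],
)

```text
t: 6.35
eef_pos: [0.6055, -0.14, 0.2476]
tool_rot: [0.634, 0.773, 0.0, 0.0]
force: [0.3, 0.7, 0.2]
opening: 0.0854
grasp_force: 0.0
```

```bash
cat > m.py <<'E'
from h import *
import h
def contour(d,u,v,col):
    im=cv2.GaussianBlur(d['image'],(5,5),0).astype(float);R=im[...,0];q=R/im[...,1]
    m=((R<142)&(q>1.24)&(q<1.47)).astype(np.uint8)
    m=cv2.morphologyEx(m,cv2.MORPH_OPEN,cv2.getStructuringElement(cv2.MORPH_ELLIPSE,(15,15)))
    n,l,st,ce=cv2.connectedComponentsWithStats(m)
    return m,st,ce
import sys
pic=[]
for t in sys.argv[1:]:
    d=load(t);m,st,ce=contour(d,0,0,0);print(t,[(ce[i].round().tolist(),st[i].tolist()) for i in range(1,len(st)) if st[i][4]>500])
    im=d['image'].copy();im[m>0]=im[m>0]//2+[0,0,120];pic.append(im)
cv2.imwrite('pics/c3.png',cv2.resize(np.hstack(pic),(800,300))[:,:,::-1])
E
python3 - <<'E'
from h import *
grab('wrist','w5')
E
python3 m.py w4 w5
```

```text
w4 [([372.0, 123.0], [345, 95, 54, 58, 2285]), ([363.0, 192.0], [337, 167, 52, 50, 1962])]
w5 [([241.0, 96.0], [213, 65, 56, 62, 2693]), ([245.0, 169.0], [223, 143, 45, 52, 1815]), ([245.0, 232.0], [224, 209, 44, 48, 1608]), ([486.0, 246.0], [470, 224, 34, 40, 849])]
```

View pics/c3.png

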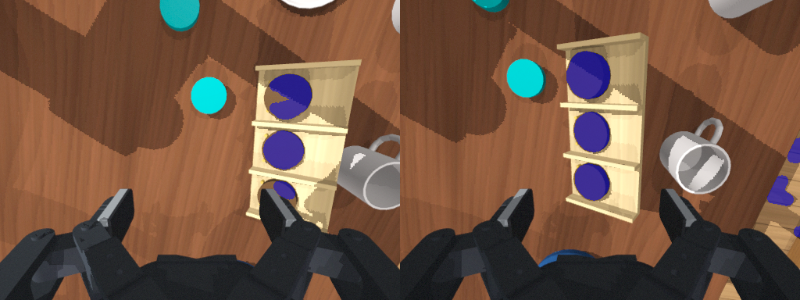

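c3 shows clean masks for all three cakes in w5, at (241,96), (245,169) and (245,232). In w4 cake 2 is clean at (363,192) and cake 1 is split by a shadow line at (372,123). I'll join the pieces by hull and fit.

```bash
cat > m2.py <<'E'
from h import *
def contour(d,u,v,rad):
    im=cv2.GaussianBlur(d['image'],(5,5),0).astype(float);R=im[...,0];q=R/im[...,1]
    m=((R<142)&(q>1.22)&(q<1.5)).astype(np.uint8)
    k=np.zeros_like(m);cv2.circle(k,(u,v),rad,1,-1);m&=k
    m=cv2.morphologyEx(m,cv2.MORPH_OPEN,cv2.getStructuringElement(cv2.MORPH_ELLIPSE,(9,9)))
    c=cv2.convexHull(cv2.findNonZero(m));z=np.zeros_like(m);cv2.fillConvexPoly(z,c,1)
    c=cv2.findContours(z,cv2.RETR_EXTERNAL,cv2.CHAIN_APPROX_NONE)[0][0][:,0]
    # push half a pixel out
    c=c+0.5*(c-c.mean(0))/np.linalg.norm(c-c.mean(0),axis=1)[:,None]
    return c[(c>2).all(1)&(c[:,0]<509)&(c[:,1]<381)]
S={'w1':[(237,212,26)],'w2':[(272,38,38),(273,117,30),(271,184,28)],'w3':[(427,42,50),(412,145,44),(398,226,40)],'w4':[(372,123,32),(363,192,30)],'w5':[(241,96,36),(245,169,30),(245,232,28)]}
p0=[(.59,-.055,.09),(.6,-.13,.09),(.62,-.21,.09)]
use=[['w1','w2','w4','w5'],['w2','w3','w4','w5'],['w2','w3','w5']]
yaw=np.radians(11);a=.56
obs=[[(load(t),contour(load(t),*S[t][i])) for t in use[i]] for i in range(3)]
for it in range(2):
    N=np.array([-np.sin(a)*np.cos(yaw),-np.sin(a)*np.sin(yaw),np.cos(a)])
    P=[disc(o,N,p) for o,p in zip(obs,p0)]
    v=P[0][0]-P[2][0];yaw=np.arctan2(-v[0],v[1]);print(np.degrees(yaw))
for i,(p,r) in enumerate(P): print(p.round(4),'offset',(p@N).round(4),'rms',np.round(np.array(r)*1e3,2), [np.round(disc([o],N,p)[0],4).tolist() for o in []])
for i in range(3):
  for j in range(len(obs[i])): print(i,use[i][j],[proj(obs[i][j][0],P[i][0]).round(1).tolist()])
E
python3 m2.py
```

```text
12.958161893286276
12.936231135642736
[ 0.5742 -0.0572  0.0952] offset -0.2098 rms [0.77 0.92 1.34 0.77] []
[ 0.596  -0.1328  0.081 ] offset -0.224 rms [0.53 0.62 1.05 0.55] []
[ 0.6094 -0.2104  0.085 ] offset -0.2184 rms [0.58 0.39 0.58] []
0 w1 [[232.7, 214.9]]
0 w2 [[267.3, 36.0]]
0 w4 [[368.7, 123.8]]
0 w5 [[235.9, 96.0]]
1 w2 [[271.2, 116.8]]
1 w3 [[409.6, 144.3]]
1 w4 [[361.2, 192.4]]
1 w5 [[243.5, 169.4]]
2 w2 [[268.3, 184.8]]
2 w3 [[395.9, 228.3]]
2 w5 [[242.3, 234.0]]
```

The face heights along the slope normal give cake 1 (+y, nearest the dish) = thick, cake 2 (middle channel) = thin and cake 3 (-y) = middle. Subtracting those thicknesses puts the undersides on one line at z≈0.075, 78.6 mm apart, which agrees with the text. Next is the dish.

```bash
cat > dish.py <<'E'
from h import *
def white(d,u,v,rad):
    im=d['image'].astype(int);m=((im.min(2)>120)&(im.max(2)-im.min(2)<40)).astype(np.uint8)
    k=np.zeros_like(m);cv2.circle(k,(u,v),rad,1,-1);m&=k
    m=cv2.morphologyEx(m,cv2.MORPH_OPEN,np.ones((5,5),np.uint8))
    c=cv2.convexHull(cv2.findNonZero(m));z=np.zeros_like(m);cv2.fillConvexPoly(z,c,1)
    c=cv2.findContours(z,cv2.RETR_EXTERNAL,cv2.CHAIN_APPROX_NONE)[0][0][:,0]
    c=c+0.5*(c-c.mean(0))/np.linalg.norm(c-c.mean(0),axis=1)[:,None]
    return c[(c>2).all(1)&(c[:,0]<509)&(c[:,1]<381)]
if __name__=='__main__':
    o=[(load('w1'),white(load('w1'),268,42,75)),(load('top0'),white(load('top0'),204,192,30)),(load('scene0'),white(load('scene0'),275,186,26))]
    N=np.array([0,0,1.])
    for s in([0,1],[0,2],[0,1,2],[1,2]):
        p,r=disc([o[i] for i in s],N,(.577,.151,.013),.077);print(s,p.round(4),np.round(np.array(r)*1e3,2))
E
python3 dish.py
python3 - <<'E'
from h import *
yaw=np.radians(12);a=.56
N=np.array([-np.sin(a)*np.cos(yaw),-np.sin(a)*np.sin(yaw),np.cos(a)])
Y=np.array([-np.sin(yaw),np.cos(yaw),0]);mid=np.array([.601,-.1317,.075])
for n,s in(('thick',.078),('thin',0),('middle',-.078)): print(n,'U',(mid+s*Y).round(4),'pre70',(mid+s*Y+.07*N).round(4),'grasp-3',(mid+s*Y-.003*N).round(4))
print(robot.get_obs()['eef_pos'].round(4))
E
```

```text
[0, 1] [0.579  0.1545 0.0083] [0.84 1.27]
[0, 2] [0.5795 0.1507 0.0133] [0.51 2.35]
[0, 1, 2] [0.5786 0.1535 0.0117] [1.06 1.27 2.34]
[1, 2] [0.5776 0.1539 0.0111] [1.07 2.29]
thick U [ 0.5848 -0.0554  0.075 ] pre70 [ 0.5484 -0.0631  0.1343] grasp-3 [ 0.5863 -0.0551  0.0725]
thin U [ 0.601  -0.1317  0.075 ] pre70 [ 0.5646 -0.1394  0.1343] grasp-3 [ 0.6026 -0.1314  0.0725]
middle U [ 0.6172 -0.208   0.075 ] pre70 [ 0.5808 -0.2157  0.1343] grasp-3 [ 0.6188 -0.2077  0.0725]
[ 0.6056 -0.14    0.2476]
```

carry_out(
  increments=[
    [-0.36, 0.48, 0, 0.167, -0.785, 0.02, 1],
    [-0.36, 0.48, 0, 0.167, -0.785, 0.02, 1],
    [-0.36, 0.48, -0.3, 0.167, -0.785, 0.02, 1],
    [-0.35, 0.48, -0.5, 0.167, -0.785, 0.02, 1],
    [0, 0, -0.7, 0, 0, 0, 1],
    [0, 0, -0.7, 0, 0, 0, 1],
    [0, 0, -0.63, 0, 0, 0, 1],
    [0, 0, 0, 0, 0, 0, 1],
  ],
)

```text
t: 7.4
eef_pos: [0.5469, -0.0622, 0.1319]
tool_rot: [0.605, 0.748, 0.215, 0.17]
force: [-0.8, -0.3, -0.4]
opening: 0.0854
grasp_force: 0.0
```

```bash
cat > st.py <<'E'
from h import *
from scipy.spatial.transform import Rotation as Ro
yaw=np.radians(12);a=.56
Y=np.array([-np.sin(yaw),np.cos(yaw),0]);mid=np.array([.601,-.1317,.075])
N=np.array([-np.sin(a)*np.cos(yaw),-np.sin(a)*np.sin(yaw),np.cos(a)]);E=np.cross(Y,N)
def rep(s,tilt=True,goal=None):
    o=robot.get_obs();R=Ro.from_quat(o['tool_rot']);p=o['eef_pos']
    ty=E if tilt else np.array([np.cos(yaw),np.sin(yaw),0]);tz=-N if tilt else np.array([0,0,-1.])
    T=Ro.from_matrix(np.c_[np.cross(ty,tz),ty,tz])
    print('pos',p.round(4),'turn units',((T*R.inv()).as_rotvec(degrees=True)/10).round(3),'open',o['opening'].round(4),'gf',o['grasp_force'].round(1),'F',o['force'].round(1),'t',o['t'])
    if tilt:
        d=p-(mid+s*Y);print('in slope frame mm: up',(d@E*1e3).round(1),'y',(d@Y*1e3).round(1),'normal',(d@N*1e3).round(1))
    if goal is not None: print('to go units',((np.array(goal)-p)/.04).round(2))
E
python3 - <<'E'
from st import *
rep(.078)
print('N units per 40mm',N.round(3),E.round(3),Y.round(3)); print(robot.get_obs()['joint_positions'].round(2))
d=grab('wrist','w6')
print('cake face centre proj',proj(d,mid+.078*Y+.02*N))
E
```

```text
Traceback (most recent call last):
  File "st.py", line 10, in rep
    print('pos',p.round(4),'turn units',((T*R.inv()).as_rotvec(degrees=True)/10).round(3),'open',o['opening'].round(4),'gf',o['grasp_force'].round(1),'F',o['force'].round(1),'t',o['t'])
                                                                                                 ^^^^^^^^^^^^^^^^^^
AttributeError: 'float' object has no attribute 'round'
```

```bash
sed -i "s/o\['opening'\].round(4)/round(o['opening'],4)/;s/o\['grasp_force'\].round(1)/round(float(o['grasp_force']),1)/" st.py
python3 - <<'E'
from st import *
rep(.078)
print('N units per 40mm',N.round(3),E.round(3),Y.round(3)); print(robot.get_obs()['joint_positions'].round(2))
d=grab('wrist','w6')
print('cake face centre proj',proj(d,mid+.078*Y+.02*N))
E
```

```text
pos [ 0.5469 -0.0622  0.1319] turn units [-0.03  -0.028 -0.016] open 0.0854 gf 0.0 F [-0.8 -0.3 -0.4] t 7.4
in slope frame mm: up -2.3 y 1.3 normal 68.6
N units per 40mm [-0.52  -0.11   0.847] [0.829 0.176 0.531] [-0.208  0.978  0.   ]
[-0.47  0.02  2.1   0.58  0.67 -1.07]
cake face centre proj [254.19546981 216.38614534]
```

View pics/w6.png

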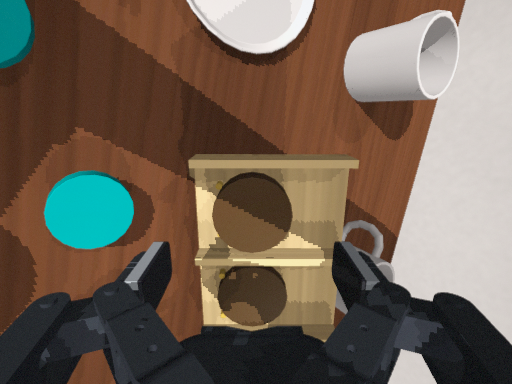

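The close crop shows the dark brown thick cake at (252,213) against a predicted (254,216), pins on its left and the decoys well away. I'll descend along the slope normal.

carry_out(
  increments=[
    [0.2, 0.04, -0.29, -0.03, -0.028, -0.016, 1],
    [0.19, 0.04, -0.3, 0, 0, 0, 1],
    [0.19, 0.04, -0.3, 0, 0, 0, 1],
    [0.19, 0.04, -0.3, 0, 0, 0, 1],
    [0.19, 0.04, -0.3, 0, 0, 0, 1],
    [0, 0, 0, 0, 0, 0, 1],
    [0, 0, 0, 0, 0, 0, 1],
    [0, 0, 0, 0, 0, 0, 1],
  ],
)

```text
t: 8.45
eef_pos: [0.5877, -0.0554, 0.0757]
tool_rot: [0.604, 0.747, 0.216, 0.177]
force: [0.8, -0.1, 0.2]
opening: 0.0855
grasp_force: 0.0
```

```bash
python3 -c "
from st import *
rep(.078)"
```

```text
pos [ 0.5877 -0.0554  0.0757] turn units [0.018 0.036 0.001] open 0.0855 gf 0.0 F [ 0.8 -0.1  0.2] t 8.45
in slope frame mm: up 2.8 y -0.6 normal -1.0
```

carry_out(
  increments=[
    [-0.06, 0.015, -0.08, 0, 0, 0, 1],
    [0, 0, 0, 0, 0, 0, 0.8],
    [0, 0, 0, 0, 0, 0, 0.7],
    [0, 0, 0, 0, 0, 0, 0.6],
    [0, 0, 0, 0, 0, 0, 0.5],
    [0, 0, 0, 0, 0, 0, 0.5],
    [0, 0, 0, 0, 0, 0, 0.5],
    [0, 0, 0, 0, 0, 0, 0.5],
  ],
  squeeze=25,
)

```text
t: 9.45
eef_pos: [0.5845, -0.0544, 0.0713]
tool_rot: [0.604, 0.747, 0.215, 0.176]
force: [-5.1, -1.3, 4.8]
opening: 0.0593
grasp_force: 25.4
```

```bash
python3 -c "
from st import *
rep(.078)"
```

```text
pos [ 0.5845 -0.0544  0.0713] turn units [ 0.013  0.024 -0.001] open 0.0593 gf 25.4 F [-5.1 -1.3  4.8] t 9.45
in slope frame mm: up -2.0 y 1.0 normal -3.1
```

carry_out(
  increments=[
    [-0.26, -0.055, 0.42, 0, 0, 0, 0.5],
    [-0.26, -0.055, 0.42, 0, 0, 0, 0.5],
    [-0.26, -0.055, 0.42, 0, 0, 0, 0.5],
    [0, 0.3, 0.6, 0, 0, 0, 0.5],
    [0.15, 0.8, 0.2, -0.167, 0.79, 0, 0.5],
    [0.15, 1, 0, -0.167, 0.79, 0, 0.5],
    [0.15, 1, 0, -0.167, 0.79, 0, 0.5],
    [0.15, 1, 0, -0.167, 0.79, 0, 0.5],
  ],
)

```text
t: 10.45
eef_pos: [0.5773, 0.1005, 0.1527]
tool_rot: [0.628, 0.778, 0.008, 0.005]
force: [0.4, -0.9, -0.5]
opening: 0.0592
grasp_force: 30.3
```

carry_out(
  increments=[
    [0.1, 0.8, -0.2, 0, 0, 0, 0.5],
    [0, 0.5, -0.5, 0, 0, 0, 0.5],
    [0, 0, -0.5, 0, 0, 0, 0.5],
    [0, 0, 0, 0, 0, 0, 0.5],
    [0, 0, 0, 0, 0, 0, 0.5],
    [0, 0, 0, 0, 0, 0, 0.5],
    [0, 0, 0, 0, 0, 0, 0.5],
    [0, 0, 0, 0, 0, 0, 0.5],
  ],
)

```text
t: 11.45
eef_pos: [0.5812, 0.151, 0.1046]
tool_rot: [0.628, 0.778, 0.01, 0.006]
force: [-0.1, 0.1, -1.2]
opening: 0.0596
grasp_force: 30.3
```

```bash
python3 - <<'E'
from st import *
rep(0,False,(.579,.1535,.003))
d=grab('wrist','w7');s=grab('scene','s7')
c=np.zeros((600,800,3),np.uint8);c[:384,:512]=d['image'];x=s['image'][130:230,220:340];c[384:584,512:752]=cv2.resize(x,(240,200))
c[384:584,:240]=cv2.resize(s['image'][150:250,150:270],(240,200))
cv2.imwrite('pics/c7.png',c[:,:,::-1])
E
```

```text
pos [0.5812 0.151  0.1046] turn units [-0.049  0.126 -0.015] open 0.0596 gf 30.3 F [-0.1  0.1 -1.2] t 11.45
to go units [-0.06  0.06 -2.54]
```

View pics/c7.png

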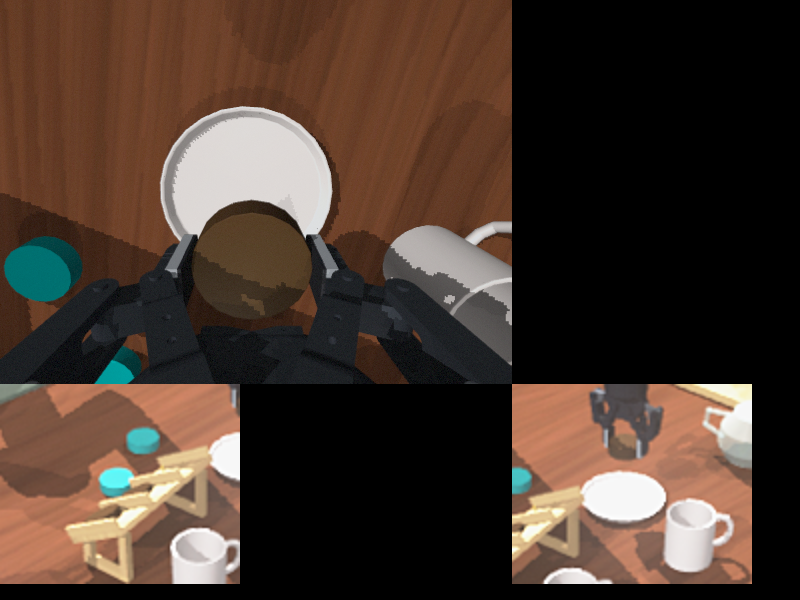

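c7 shows the thick cake level in the fingers at (252,260), with the dish at (246,190) beneath and ahead. I'll refine the dish centre and the in-hand offset from this view.

```bash
cat > held.py <<'E'
from dish import *
def face(d,box):
    im=cv2.GaussianBlur(d['image'],(5,5),0).astype(float);q=im[...,0]/im[...,1]
    u0,v0,u1,v1=box;m=np.zeros(q.shape,np.uint8);m[v0:v1,u0:u1]=((q>1.2)&(q<1.55)&(im[...,0]>60))[v0:v1,u0:u1]
    m=cv2.morphologyEx(m,cv2.MORPH_OPEN,cv2.getStructuringElement(cv2.MORPH_ELLIPSE,(9,9)))
    return cv2.findContours(m,cv2.RETR_EXTERNAL,cv2.CHAIN_APPROX_NONE)[0]
E
python3 - <<'E'
from held import *
d=load('w7');c=white(d,246,185,95);c=c[c[:,1]<180]
N=np.array([0,0,1.]);X=np.array([onz(d,*q,.0125)[:2] for q in c])
def fit(X,r): 
    s=least_squares(lambda p:np.linalg.norm(X-p,axis=1)-r,X.mean(0)-[0,.03],loss='soft_l1',f_scale=5e-4);return s.x,np.abs(s.fun).mean()
print('dish w7',fit(X,.077)); 
p,r=disc([(load('w1'),white(load('w1'),268,42,75)),(d,c)],N,(.579,.153,.013),.077);print(p,r)
k=max(face(d,(185,200,320,325)),key=cv2.contourArea)[:,0];z=.1046+.0031+.02
X=np.array([onz(d,*q,z)[:2] for q in k]);print(len(k),k.min(0),k.max(0),'cake',fit(X,.03), 'free',cv2.minEnclosingCircle((X*1000).astype(np.float32)))
print(robot.get_obs()['eef_pos'])
E
```

```text
dish w7 (array([0.57979972, 0.15095059]), np.float64(0.0002491355117221896))
[0.57961074 0.15114377 0.01140249] [np.float64(0.000356658633101776), np.float64(nan)]
389 [196 210] [311 313] cake (array([0.58177556, 0.15414593]), np.float64(0.0042907110918062276)) free ((581.4132690429688, 153.12432861328125), 31.090503692626953)
[0.58097724 0.15104466 0.10425969]
  return _methods._mean(a, axis=axis, dtype=dtype,
  ret = ret.dtype.type(ret / rcount)
```

carry_out(
  increments=[
    [-0.05, -0.03, -0.5, -0.05, 0.126, -0.015, 0.5],
    [0, 0, -0.6, 0, 0, 0, 0.5],
    [0, 0, -0.6, 0, 0, 0, 0.5],
    [0, 0, -0.45, 0, 0, 0, 0.5],
    [0, 0, -0.25, 0, 0, 0, 0.5],
    [0, 0, 0, 0, 0, 0, 0.5],
    [0, 0, 0, 0, 0, 0, 0.5],
    [0, 0, 0, 0, 0, 0, 0.5],
  ],
)

```text
t: 12.55
eef_pos: [0.5798, 0.1501, 0.0091]
tool_rot: [0.629, 0.777, 0.0, 0.0]
force: [-0.6, -1.2, -0.7]
opening: 0.0589
grasp_force: 30.3
```

```bash
python3 -c "
from st import *
rep(0,False,(.579,.150,.003))"
```

```text
pos [0.5798 0.1501 0.0091] turn units [ 0.001  0.006 -0.003] open 0.0589 gf 30.3 F [-0.6 -1.2 -0.7] t 12.55
to go units [-0.02 -0.   -0.15]
```

carry_out(
  increments=[
    [-0.02, 0, -0.03, 0, 0, 0, 0.5],
    [0, 0, -0.03, 0, 0, 0, 0.5],
    [0, 0, -0.03, 0, 0, 0, 0.5],
    [0, 0, 0, 0, 0, 0, 0.5],
    [0, 0, 0, 0, 0, 0, 0.5],
    [0, 0, 0, 0, 0, 0, 0.5],
    [0, 0, 0, 0, 0, 0, 0.5],
    [0, 0, 0, 0, 0, 0, 0.5],
  ],
)

```text
t: 13.55
eef_pos: [0.5781, 0.1499, 0.0044]
tool_rot: [0.629, 0.777, -0.0, -0.0]
force: [0.3, -0.3, -0.2]
opening: 0.059
grasp_force: 30.3
```

```bash
python3 -c "
from st import *
rep(0,False,(.579,.150,.003))"
```

```text
pos [0.5781 0.1499 0.0044] turn units [ 0.002 -0.006 -0.002] open 0.059 gf 30.3 F [ 0.3 -0.3 -0.2] t 13.55
to go units [ 0.02  0.   -0.03]
```

carry_out(
  increments=[
    [0.02, 0, -0.02, 0, 0, 0, 0.5],
    [0, 0, -0.02, 0, 0, 0, 0.5],
    [0, 0, 0, 0, 0, 0, 0.5],
    [0, 0, 0, 0, 0, 0, 0.5],
    [0, 0, 0, 0, 0, 0, 0.5],
    [0, 0, 0, 0, 0, 0, 0.5],
    [0, 0, 0, 0, 0, 0, 0.5],
    [0, 0, 0, 0, 0, 0, 0.5],
  ],
)

```text
t: 14.55
eef_pos: [0.5788, 0.1499, 0.0028]
tool_rot: [0.629, 0.777, -0.0, -0.0]
force: [-0.3, 0.2, -0.8]
opening: 0.0594
grasp_force: 30.3
```

```bash
python3 -c "
from st import *
rep(0,False,(.579,.150,.003))"
```

```text
pos [0.5788 0.1499 0.0028] turn units [ 0.002 -0.006 -0.002] open 0.0594 gf 30.3 F [-0.3  0.2 -0.8] t 14.55
to go units [0.   0.   0.01]
```

carry_out(
  increments=[
    [0, 0, -0.02, 0, 0, 0, 0.5],
    [0, 0, -0.02, 0, 0, 0, 0.5],
    [0, 0, 0, 0, 0, 0, 0.5],
    [0, 0, 0, 0, 0, 0, 0.5],
    [0, 0, 0, 0, 0, 0, 0.5],
    [0, 0, 0, 0, 0, 0, 0.5],
    [0, 0, 0, 0, 0, 0, 0.5],
    [0, 0, 0, 0, 0, 0, 0.5],
  ],
)

```text
t: 15.55
eef_pos: [0.5789, 0.1499, 0.0017]
tool_rot: [0.629, 0.777, -0.0, -0.0]
force: [-2.6, -0.1, 5.3]
opening: 0.059
grasp_force: 30.7
```

carry_out(
  increments=[
    [0, 0, 0, 0, 0, 0, 0.7],
    [0, 0, 0, 0, 0, 0, 0.76],
    [0, 0, 0, 0, 0, 0, 0.84],
    [0, 0, 0, 0, 0, 0, 0.86],
    [0, 0, 0.1, 0, 0, 0, 0.86],
    [0, 0, 0.3, 0, 0, 0, 0.86],
    [0, 0, 0.7, 0, 0, 0, 0.86],
    [0, 0, 1, 0, 0, 0, 1],
  ],
)

```text
t: 16.55
eef_pos: [0.5779, 0.1498, 0.0856]
tool_rot: [0.629, 0.777, -0.001, -0.001]
force: [0.1, -0.5, -0.4]
opening: 0.0851
grasp_force: 0.0
```

carry_out(
  increments=[
    [0, -0.3, 1, 0, 0, 0, 1],
    [0, -1, 0.9, 0, 0, 0, 1],
    [0, -1, 0, 0, 0, 0, 1],
    [0, -1, 0, 0, 0, 0, 1],
    [0, -1, 0, 0.167, -0.78, 0.01, 1],
    [0, -1, 0, 0.167, -0.78, 0, 1],
    [0, -1, 0, 0.167, -0.78, 0, 1],
    [0, -1, 0, 0.167, -0.78, 0, 1],
  ],
)

```text
t: 17.55
eef_pos: [0.5792, -0.1413, 0.1631]
tool_rot: [0.604, 0.749, 0.212, 0.173]
force: [-0.3, 0.3, -0.2]
opening: 0.0853
grasp_force: 0.0
```

```bash
python3 - <<'E'
from st import *
rep(-.078,True,(.5808,-.2157,.1343))
d=grab('wrist','w8');s=grab('scene','s8');t=grab('top','t8')
c=np.zeros((600,800,3),np.uint8);c[:384,:512]=d['image'];x=s['image'][130:230,220:340];c[384:584,512:752]=cv2.resize(x,(240,200))
c[384:584,:500]=cv2.resize(t['image'][140:220,150:350],(500,200))
cv2.imwrite('pics/c8.png',c[:,:,::-1])
E
```

```text
pos [ 0.5792 -0.1413  0.1631] turn units [ 0.019 -0.025 -0.017] open 0.0853 gf 0.0 F [-0.3  0.3 -0.2] t 17.55
in slope frame mm: up 27.0 y 73.2 normal 87.1
to go units [ 0.04 -1.86 -0.72]
```

View pics/c8.png

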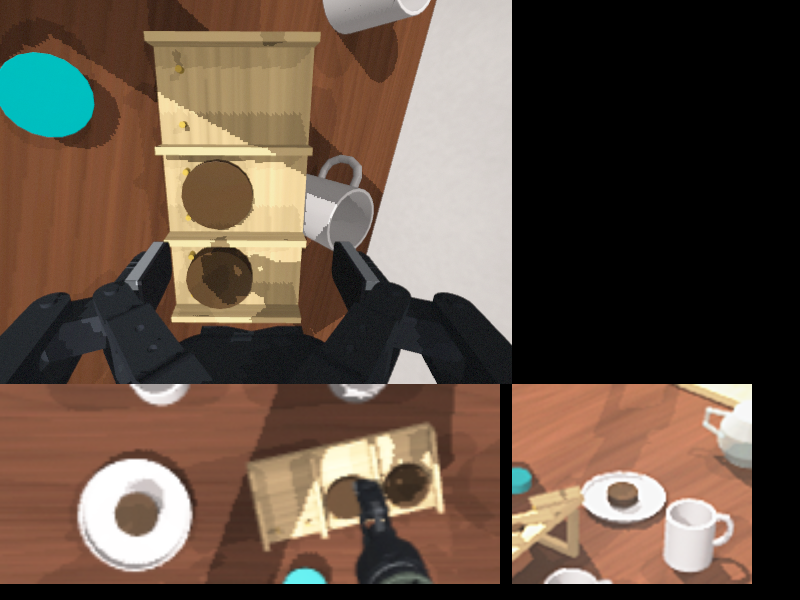

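c8 shows the thick cake lying flat in the dish (top crop (137,513)), the thin cake at wrist px (217,194) and the middle one at (219,277), both still on their pins. I'll recheck the thin/middle order with this view added.

```bash
cat > m3.py <<'E'
import m2
from m2 import *
from st import N,E,Y,mid
d=load('w8');S={1:(217,194,42),2:(219,277,38)}
for i,n,s in((1,'thin',0),(2,'middle',-.078)):
    c=contour(d,*S[i]);print(n,len(c),c.min(0),c.max(0))
    for nm,o in(('all',obs[i]+[(d,c)]),('w8+w5',[obs[i][-1],(d,c)]),('w8+w3',[obs[i][1],(d,c)])):
        p,r=disc(o,N,p0[i]);q=p-mid-s*Y;print(nm,'up %.1f y %.1f height %.1f'%tuple(1e3*(q@v) for v in(E,Y,N)),np.round(np.array(r)*1e3,2))
E
python3 m3.py | tail -8
python3 - <<'E'
from dish import *
d=load('t8');p,r=disc([(d,white(d,204,192,30))],np.array([0,0,1.]),(.579,.152,.0125),.077);print(p,r)
E
```

```text
thin 199 [181.50002458 158.50000018] [252.49997551 229.49999981]
all up -1.2 y -0.1 height 7.9 [0.54 0.54 1.12 0.52 0.57]
w8+w5 up -1.6 y -0.4 height 7.7 [0.54 0.41]
w8+w3 up -1.5 y -0.7 height 7.9 [0.28 0.37]
middle 184 [186.5000528  246.50000712] [251.49994615 308.49999373]
all up -1.7 y -0.8 height 12.8 [0.69 0.34 0.57 0.7 ]
w8+w5 up -2.1 y -1.3 height 12.4 [0.63 0.55]
w8+w3 up -1.8 y -0.5 height 13.8 [0.37 0.53]
[0.57788274 0.15323396 0.01675842] [np.float64(0.0009656192919006694)]
```

carry_out(
  increments=[
    [0, -0.95, -0.37, 0.02, -0.025, -0.017, 1],
    [0, -0.94, -0.37, 0, 0, 0, 1],
    [0, 0, 0, 0, 0, 0, 1],
    [0.19, 0.04, -0.31, 0, 0, 0, 1],
    [0.19, 0.04, -0.31, 0, 0, 0, 1],
    [0.19, 0.04, -0.31, 0, 0, 0, 1],
    [0.19, 0.04, -0.31, 0, 0, 0, 1],
    [0, 0, 0, 0, 0, 0, 1],
  ],
)

```text
t: 18.7
eef_pos: [0.609, -0.2076, 0.0799]
tool_rot: [0.606, 0.748, 0.214, 0.169]
force: [0.3, 0.8, 0.3]
opening: 0.0853
grasp_force: 0.0
```

```bash
python3 - <<'E'
from st import *
rep(-.078,True,mid-.078*Y-.0018*E-.0009*Y-.0025*N)
E
```

```text
pos [ 0.609  -0.2076  0.0799] turn units [-0.023 -0.054 -0.007] open 0.0853 gf 0.0 F [0.3 0.8 0.3] t 18.7
in slope frame mm: up -4.1 y 2.1 normal 8.4
to go units [ 0.21 -0.03 -0.2 ]
```

carry_out(
  increments=[
    [0.11, -0.02, -0.1, -0.023, -0.054, -0.007, 1],
    [0.1, -0.01, -0.1, 0, 0, 0, 1],
    [0, 0, 0, 0, 0, 0, 0.9],
    [0, 0, 0, 0, 0, 0, 0.7],
    [0, 0, 0, 0, 0, 0, 0.6],
    [0, 0, 0, 0, 0, 0, 0.5],
    [0, 0, 0, 0, 0, 0, 0.5],
    [0, 0, 0, 0, 0, 0, 0.5],
  ],
  squeeze=25,
)

```text
t: 19.7
eef_pos: [0.6176, -0.2103, 0.0742]
tool_rot: [0.605, 0.747, 0.215, 0.176]
force: [-5.4, -1.0, 5.8]
opening: 0.0591
grasp_force: 26.7
```

```bash
python3 - <<'E'
from st import *
rep(-.078,True)
E
```

```text
pos [ 0.6176 -0.2103  0.0742] turn units [0.013 0.015 0.006] open 0.0591 gf 26.7 F [-5.4 -1.   5.8] t 19.7
in slope frame mm: up -0.5 y -2.4 normal -0.6
```

carry_out(
  increments=[
    [-0.26, -0.055, 0.42, 0, 0, 0, 0.5],
    [-0.26, -0.055, 0.42, 0, 0, 0, 0.5],
    [-0.26, -0.055, 0.42, 0, 0, 0, 0.5],
    [0, 0.3, 0.7, 0, 0, 0, 0.5],
    [0, 0.8, 0.5, -0.167, 0.79, 0, 0.5],
    [0, 1, 0, -0.167, 0.79, 0, 0.5],
    [0, 1, 0, -0.167, 0.79, 0, 0.5],
    [0, 1, 0, -0.167, 0.79, 0, 0.5],
  ],
)

```text
t: 20.7
eef_pos: [0.587, -0.0521, 0.1721]
tool_rot: [0.629, 0.777, -0.0, 0.001]
force: [-0.1, 0.4, -1.4]
opening: 0.0591
grasp_force: 27.6
```

carry_out(
  increments=[
    [0, 1, 0, 0, 0, 0, 0.5],
    [0, 1, 0, 0, 0, 0, 0.5],
    [0, 1, -0.5, 0, 0, 0, 0.5],
    [-0.2, 0.4, -0.5, 0, 0, 0, 0.5],
    [0, 0, 0, 0, 0, 0, 0.5],
    [0, 0, 0, 0, 0, 0, 0.5],
    [0, 0, 0, 0, 0, 0, 0.5],
    [0, 0, 0, 0, 0, 0, 0.5],
  ],
)

```text
t: 21.7
eef_pos: [0.5795, 0.0815, 0.1323]
tool_rot: [0.63, 0.777, 0.002, 0.002]
force: [0.2, 0.3, -1.2]
opening: 0.0586
grasp_force: 27.6
```

```bash
python3 - <<'E'
from st import *
rep(0,False,(.579,.150,.031))
d=grab('wrist','w9')
cv2.imwrite('pics/w9s.png',d['image'][:,:,::-1])
E
```

```text
pos [0.5795 0.0815 0.1323] turn units [-0.001  0.032  0.004] open 0.0586 gf 27.6 F [ 0.2  0.3 -1.2] t 21.7
to go units [-0.01  1.71 -2.53]
```

View pics/w9s.png

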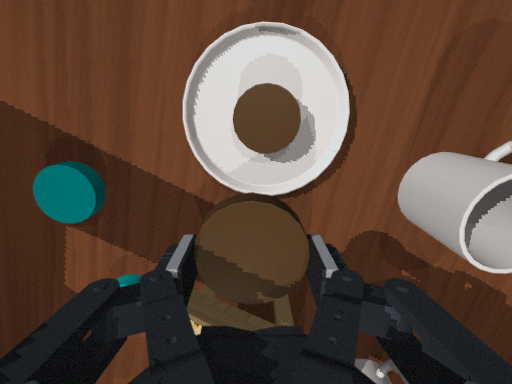

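w9 shows the thick cake in the dish at (267,118), the dish rim centred at (266,109), and the held middle cake at (252,248).

```bash
cat > place.py <<'E'
from held import *
def circ(X,r):
    s=least_squares(lambda p:np.linalg.norm(X-p,axis=1)-r,X.mean(0),loss='soft_l1',f_scale=4e-4);return s.x.round(4),round(float(np.median(np.abs(s.fun))),5)
def stack(d,u,v,z,rad=42):
    im=d['image'];m=((im[...,0]<140)&(im[...,0].astype(int)-im[...,2]>15)).astype(np.uint8)
    k=np.zeros_like(m);cv2.circle(k,(u,v),rad,1,-1);m=cv2.morphologyEx(m&k,cv2.MORPH_OPEN,np.ones((5,5),np.uint8))
    c=max(cv2.findContours(m,cv2.RETR_EXTERNAL,cv2.CHAIN_APPROX_NONE)[0],key=cv2.contourArea)[:,0]
    c=c+0.5*(c-c.mean(0))/np.linalg.norm(c-c.mean(0),axis=1)[:,None]
    o=d['world_from_camera'][:2,3];X=np.array([onz(d,*q,z)[:2] for q in c])
    ctr=X.mean(0)
    for _ in range(4):   # only the near-side arc belongs to the top face
        w=o-ctr;K=X[(X-ctr)@w>-.1*.03*np.linalg.norm(w)] if False else X[(X-ctr)@w<.1*.03*np.linalg.norm(w)]
        ctr,e=circ(K,.03)
    return ctr,e,cv2.minEnclosingCircle((X*1e3).astype(np.float32))
def heldc(d,box,z):
    im=cv2.GaussianBlur(d['image'],(5,5),0).astype(float);q=im[...,0]/im[...,1];g=im[...,0]-im[...,2]
    u0,v0,u1,v1=box;m=np.zeros(q.shape,np.uint8);m[v0:v1,u0:u1]=((q>1.2)&(q<1.5)&(g>14))[v0:v1,u0:u1]
    m=cv2.morphologyEx(m,cv2.MORPH_OPEN,cv2.getStructuringElement(cv2.MORPH_ELLIPSE,(15,15)))
    c=max(cv2.findContours(m,cv2.RETR_EXTERNAL,cv2.CHAIN_APPROX_NONE)[0],key=cv2.contourArea)[:,0]
    X=np.array([onz(d,*p,z)[:2] for p in c]);return c.min(0),c.max(0),circ(X,.03)
def dishc(d,u,v,rad,vmax=999):
    c=white(d,u,v,rad);c=c[c[:,1]<vmax];return circ(np.array([onz(d,*q,.0125)[:2] for q in c]),.077)
E
python3 - <<'E'
from place import *
d=load('w9');print('dish',dishc(d,266,109,95,185));print('stack',stack(d,267,118,.026))
print('held',heldc(d,(190,190,315,310),.1323+.0018+.015));print(robot.get_obs()['eef_pos'])
E
```

```text
dish (array([0.5798, 0.1509]), 0.00041)
stack (array([0.5798, 0.1492]), 0.00024, ((580.2714233398438, 149.11289978027344), 30.018434524536133))
held (array([195, 194], dtype=int32), array([309, 305], dtype=int32), (array([0.5796, 0.0856]), 0.00076))
[0.57931923 0.08170519 0.13212552]
```

carry_out(
  increments=[
    [0, 0.9, 0, 0, 0.03, 0, 0.5],
    [0.01, 0.77, -0.4, 0, 0, 0, 0.5],
    [0, 0, -0.7, 0, 0, 0, 0.5],
    [0, 0, -0.7, 0, 0, 0, 0.5],
    [0, 0, -0.45, 0, 0, 0, 0.5],
    [0, 0, -0.2, 0, 0, 0, 0.5],
    [0, 0, 0, 0, 0, 0, 0.5],
    [0, 0, 0, 0, 0, 0, 0.5],
  ],
)

```text
t: 22.75
eef_pos: [0.5802, 0.1492, 0.0346]
tool_rot: [0.629, 0.777, 0.0, 0.0]
force: [0.3, 0.7, -0.3]
opening: 0.0588
grasp_force: 27.6
```

```bash
python3 -c "
from st import *
rep(0,False,(.5798,.1485,.0242))"
```

```text
pos [0.5802 0.1492 0.0346] turn units [-0.003  0.005 -0.002] open 0.0588 gf 27.6 F [ 0.3  0.7 -0.3] t 22.75
to go units [-0.01 -0.02 -0.26]
```

carry_out(
  increments=[
    [-0.01, -0.02, -0.05, 0, 0, 0, 0.5],
    [0, 0, -0.04, 0, 0, 0, 0.5],
    [0, 0, -0.03, 0, 0, 0, 0.5],
    [0, 0, -0.03, 0, 0, 0, 0.5],
    [0, 0, 0, 0, 0, 0, 0.5],
    [0, 0, 0, 0, 0, 0, 0.5],
    [0, 0, 0, 0, 0, 0, 0.5],
    [0, 0, 0, 0, 0, 0, 0.5],
  ],
)

```text
t: 23.75
eef_pos: [0.5786, 0.1484, 0.0274]
tool_rot: [0.629, 0.777, -0.0, -0.001]
force: [-0.1, 0.9, -0.7]
opening: 0.0587
grasp_force: 27.6
```

carry_out(
  increments=[
    [0, 0, -0.02, 0, 0, 0, 0.5],
    [0, 0, -0.02, 0, 0, 0, 0.5],
    [0, 0, 0, 0, 0, 0, 0.5],
    [0, 0, 0, 0, 0, 0, 0.5],
    [0, 0, 0, 0, 0, 0, 0.5],
    [0, 0, 0, 0, 0, 0, 0.5],
    [0, 0, 0, 0, 0, 0, 0.5],
    [0, 0, 0, 0, 0, 0, 0.5],
  ],
)

```text
t: 24.75
eef_pos: [0.5786, 0.1484, 0.0257]
tool_rot: [0.629, 0.777, -0.0, -0.001]
force: [-0.3, -0.5, 0.2]
opening: 0.059
grasp_force: 27.6
```

carry_out(
  increments=[
    [0.03, 0, -0.015, 0, 0, 0, 0.5],
    [0, 0, -0.015, 0, 0, 0, 0.5],
    [0, 0, 0, 0, 0, 0, 0.5],
    [0, 0, 0, 0, 0, 0, 0.5],
    [0, 0, 0, 0, 0, 0, 0.5],
    [0, 0, 0, 0, 0, 0, 0.5],
    [0, 0, 0, 0, 0, 0, 0.5],
    [0, 0, 0, 0, 0, 0, 0.5],
  ],
)

```text
t: 25.75
eef_pos: [0.5798, 0.1484, 0.0245]
tool_rot: [0.629, 0.777, -0.0, -0.001]
force: [-0.3, 0.7, -1.3]
opening: 0.0586
grasp_force: 27.6
```

carry_out(
  increments=[
    [0, 0, -0.015, 0, 0, 0, 0.5],
    [0, 0, -0.015, 0, 0, 0, 0.5],
    [0, 0, 0, 0, 0, 0, 0.5],
    [0, 0, 0, 0, 0, 0, 0.5],
    [0, 0, 0, 0, 0, 0, 0.5],
    [0, 0, 0, 0, 0, 0, 0.5],
    [0, 0, 0, 0, 0, 0, 0.5],
    [0, 0, 0, 0, 0, 0, 0.5],
  ],
)

```text
t: 26.75
eef_pos: [0.5799, 0.1484, 0.0239]
tool_rot: [0.629, 0.777, -0.0, -0.001]
force: [-1.7, -0.4, 6.1]
opening: 0.0585
grasp_force: 28.1
```

carry_out(
  increments=[
    [0, 0, 0, 0, 0, 0, 0.7],
    [0, 0, 0, 0, 0, 0, 0.76],
    [0, 0, 0, 0, 0, 0, 0.84],
    [0, 0, 0, 0, 0, 0, 0.86],
    [0, 0, 0.1, 0, 0, 0, 0.86],
    [0, 0, 0.3, 0, 0, 0, 0.86],
    [0, 0, 0.7, 0, 0, 0, 0.86],
    [0, 0, 0.9, 0, 0, 0, 1],
  ],
)

```text
t: 27.75
eef_pos: [0.5793, 0.1483, 0.1042]
tool_rot: [0.629, 0.777, -0.001, -0.001]
force: [0.0, 0.7, -0.3]
opening: 0.0852
grasp_force: 0.0
```

carry_out(
  increments=[
    [0, -0.3, 0.8, 0, 0, 0, 1],
    [0, -1, 0.6, 0, 0, 0, 1],
    [0, -1, 0, 0, 0, 0, 1],
    [0, -1, 0, 0, 0, 0, 1],
    [-0.1, -1, 0, 0.167, -0.785, 0.01, 1],
    [-0.1, -1, 0, 0.167, -0.785, 0, 1],
    [-0.1, -1, 0, 0.167, -0.785, 0, 1],
    [-0.1, -0.9, -0.4, 0.167, -0.785, 0, 1],
  ],
)

```text
t: 28.75
eef_pos: [0.5659, -0.1354, 0.1486]
tool_rot: [0.604, 0.75, 0.209, 0.17]
force: [1.2, 0.1, -1.1]
opening: 0.0855
grasp_force: 0.0
```

```bash
python3 - <<'E'
from st import *
rep(0,True,mid-.0014*E-.0003*Y+.035*N)
E
```

```text
pos [ 0.5659 -0.1354  0.1486] turn units [ 0.028 -0.077 -0.03 ] open 0.0855 gf 0.0 F [ 1.2  0.1 -1.1] t 28.75
in slope frame mm: up 9.3 y 3.6 normal 81.0
to go units [ 0.4  -0.02 -1.12]
```

carry_out(
  increments=[
    [0.1, -0.02, -0.36, 0.028, -0.077, -0.03, 1],
    [0.15, 0, -0.38, 0, 0, 0, 1],
    [0.15, 0, -0.38, 0, 0, 0, 1],
    [0, 0, 0, 0, 0, 0, 1],
    [0.13, 0.03, -0.2, 0, 0, 0, 1],
    [0.12, 0.03, -0.2, 0, 0, 0, 1],
    [0.12, 0.02, -0.2, 0, 0, 0, 1],
    [0, 0, 0, 0, 0, 0, 1],
  ],
)

```text
t: 29.75
eef_pos: [0.5954, -0.1299, 0.0756]
tool_rot: [0.606, 0.748, 0.214, 0.168]
force: [-0.0, 1.0, 0.0]
opening: 0.0856
grasp_force: 0.0
```

```bash
python3 - <<'E'
from st import *
rep(0,True,mid-.0014*E-.0003*Y-.0025*N)
E
```

```text
pos [ 0.5954 -0.1299  0.0756] turn units [-0.028 -0.06  -0.01 ] open 0.0856 gf 0.0 F [-0.  1.  0.] t 29.75
in slope frame mm: up -4.0 y 2.9 normal 3.2
to go units [ 0.14 -0.05 -0.09]
```

carry_out(
  increments=[
    [0.12, -0.04, -0.1, -0.028, -0.06, -0.01, 1],
    [0, 0, 0, 0, 0, 0, 1],
    [0, 0, 0, 0, 0, 0, 0.9],
    [0, 0, 0, 0, 0, 0, 0.7],
    [0, 0, 0, 0, 0, 0, 0.6],
    [0, 0, 0, 0, 0, 0, 0.5],
    [0, 0, 0, 0, 0, 0, 0.5],
    [0, 0, 0, 0, 0, 0, 0.5],
  ],
  squeeze=25,
)

```text
t: 30.75
eef_pos: [0.6003, -0.1322, 0.0731]
tool_rot: [0.605, 0.747, 0.215, 0.175]
force: [-5.2, -0.0, 6.2]
opening: 0.0584
grasp_force: 25.8
```

```bash
python3 - <<'E'
from st import *
rep(0,True)
E
```

```text
pos [ 0.6003 -0.1322  0.0731] turn units [0.007 0.01  0.003] open 0.0584 gf 25.8 F [-5.2 -0.   6.2] t 30.75
in slope frame mm: up -1.7 y -0.4 normal -1.3
```

carry_out(
  increments=[
    [-0.26, -0.055, 0.42, 0, 0, 0, 0.5],
    [-0.26, -0.055, 0.42, 0, 0, 0, 0.5],
    [-0.26, -0.055, 0.42, 0, 0, 0, 0.5],
    [0, 0.3, 0.7, 0, 0, 0, 0.5],
    [0.05, 0.8, 0.5, -0.167, 0.79, 0, 0.5],
    [0.05, 1, 0, -0.167, 0.79, 0, 0.5],
    [0.05, 1, 0, -0.167, 0.79, 0, 0.5],
    [0.05, 1, 0, -0.167, 0.79, 0, 0.5],
  ],
)

```text
t: 31.75
eef_pos: [0.5777, 0.0236, 0.169]
tool_rot: [0.629, 0.778, 0.006, 0.003]
force: [0.6, -0.2, 0.0]
opening: 0.0583
grasp_force: 28.2
```

carry_out(
  increments=[
    [0, 1, -0.3, 0, 0, 0, 0.5],
    [0, 0.4, -0.3, 0, 0, 0, 0.5],
    [0, 0, -0.4, 0, 0, 0, 0.5],
    [0, 0, 0, 0, 0, 0, 0.5],
    [0, 0, 0, 0, 0, 0, 0.5],
    [0, 0, 0, 0, 0, 0, 0.5],
    [0, 0, 0, 0, 0, 0, 0.5],
    [0, 0, 0, 0, 0, 0, 0.5],
  ],
)

```text
t: 32.75
eef_pos: [0.5775, 0.0781, 0.1284]
tool_rot: [0.629, 0.777, 0.007, 0.003]
force: [0.3, -0.5, 0.2]
opening: 0.0586
grasp_force: 28.2
```

```bash
python3 - <<'E'
from st import *
from place import *
rep(0,False,(.58,.150,.045))
d=grab('wrist','w10');z=robot.get_obs()['eef_pos'][2]
u,v=proj(d,(.58,.149,.041)).round().astype(int);print(u,v)
print('dish',dishc(d,u,v-9,95,v+65));print('stack',stack(d,int(u),int(v),.041,48))
print('held',heldc(d,(190,190,315,310),z+.0027+.01))
cv2.imwrite('pics/w10s.png',d['image'][:,:,::-1])
E
```

```text
pos [0.5775 0.0781 0.1284] turn units [-0.041  0.085 -0.007] open 0.0586 gf 28.2 F [ 0.3 -0.5  0.2] t 32.75
to go units [ 0.06  1.8  -2.09]
270 117
dish (array([0.5798, 0.1509]), 0.00038)
stack (array([0.58  , 0.1507]), 0.00026, ((580.5194702148438, 150.49334716796875), 30.242942810058594))
held (array([197, 197], dtype=int32), array([306, 302], dtype=int32), (array([0.5779, 0.08  ]), 0.00051))
```

View pics/w10s.png

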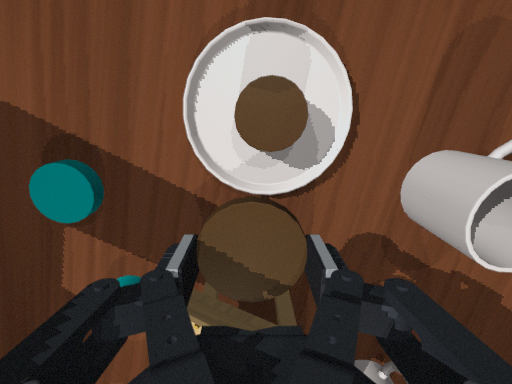

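w10 shows the middle cake sitting on the thick one at (270,114), about 1.5 mm off its centre. The thin cake is held level at (252,250).

carry_out(
  increments=[
    [0.06, 1, 0, -0.04, 0.085, -0.007, 0.5],
    [0, 0.8, -0.2, 0, 0, 0, 0.5],
    [0, 0, -0.6, 0, 0, 0, 0.5],
    [0, 0, -0.6, 0, 0, 0, 0.5],
    [0, 0, -0.4, 0, 0, 0, 0.5],
    [0, 0, -0.2, 0, 0, 0, 0.5],
    [0, 0, 0, 0, 0, 0, 0.5],
    [0, 0, 0, 0, 0, 0, 0.5],
  ],
)

```text
t: 33.8
eef_pos: [0.5806, 0.1503, 0.049]
tool_rot: [0.629, 0.777, 0.001, 0.0]
force: [0.1, -0.5, -0.3]
opening: 0.0584
grasp_force: 28.2
```

```bash
python3 -c "
from st import *
rep(0,False,(.58,.150,.0383))"
```

```text
pos [0.5806 0.1503 0.049 ] turn units [-0.003  0.006 -0.001] open 0.0584 gf 28.2 F [ 0.1 -0.5 -0.3] t 33.8
to go units [-0.01 -0.01 -0.27]
```

carry_out(
  increments=[
    [0, 0, -0.05, 0, 0, 0, 0.5],
    [0, 0, -0.05, 0, 0, 0, 0.5],
    [0, 0, -0.04, 0, 0, 0, 0.5],
    [0, 0, -0.03, 0, 0, 0, 0.5],
    [0, 0, -0.02, 0, 0, 0, 0.5],
    [0, 0, 0, 0, 0, 0, 0.5],
    [0, 0, 0, 0, 0, 0, 0.5],
    [0, 0, 0, 0, 0, 0, 0.5],
  ],
)

```text
t: 34.8
eef_pos: [0.5797, 0.1503, 0.0405]
tool_rot: [0.629, 0.777, -0.0, -0.0]
force: [0.1, 0.1, -0.6]
opening: 0.0584
grasp_force: 28.2
```

carry_out(
  increments=[
    [0, 0, -0.02, 0, 0, 0, 0.5],
    [0, 0, -0.02, 0, 0, 0, 0.5],
    [0, 0, 0, 0, 0, 0, 0.5],
    [0, 0, 0, 0, 0, 0, 0.5],
    [0, 0, 0, 0, 0, 0, 0.5],
    [0, 0, 0, 0, 0, 0, 0.5],
    [0, 0, 0, 0, 0, 0, 0.5],
    [0, 0, 0, 0, 0, 0, 0.5],
  ],
)

```text
t: 35.8
eef_pos: [0.5796, 0.1503, 0.0388]
tool_rot: [0.629, 0.777, -0.0, -0.0]
force: [0.4, -0.6, 0.9]
opening: 0.0585
grasp_force: 28.2
```

carry_out(
  increments=[
    [0, 0, -0.015, 0, 0, 0, 0.5],
    [0, 0, 0, 0, 0, 0, 0.5],
    [0, 0, 0, 0, 0, 0, 0.5],
    [0, 0, 0, 0, 0, 0, 0.5],
    [0, 0, 0, 0, 0, 0, 0.5],
    [0, 0, 0, 0, 0, 0, 0.5],
    [0, 0, 0, 0, 0, 0, 0.5],
    [0, 0, 0, 0, 0, 0, 0.5],
  ],
)

```text
t: 36.8
eef_pos: [0.5798, 0.1504, 0.0385]
tool_rot: [0.629, 0.777, -0.0, -0.0]
force: [-1.4, -0.5, 3.8]
opening: 0.0585
grasp_force: 28.5
```

Contact is gentle (about 4 N). I'll release, retreat and check.

carry_out(
  increments=[
    [0, 0, 0, 0, 0, 0, 0.7],
    [0, 0, 0, 0, 0, 0, 0.76],
    [0, 0, 0, 0, 0, 0, 0.84],
    [0, 0, 0, 0, 0, 0, 0.86],
    [0, 0, 0.1, 0, 0, 0, 0.86],
    [0, 0, 0.3, 0, 0, 0, 0.86],
    [0, 0, 0.7, 0, 0, 0, 0.86],
    [0, 0, 0.9, 0, 0, 0, 1],
  ],
)

```text
t: 37.8
eef_pos: [0.5791, 0.1503, 0.1191]
tool_rot: [0.629, 0.777, -0.001, -0.001]
force: [0.6, 0.5, -0.1]
opening: 0.0853
grasp_force: 0.0
```

carry_out(
  increments=[
    [0, -0.5, 0.6, 0, 0, 0, 1],
    [0, -1, 0, 0, 0, 0, 1],
    [0, -0.5, 0, 0, 0, 0, 1],
    [0, 0, 0, 0, 0, 0, 1],
    [0, 0, 0, 0, 0, 0, 1],
    [0, 0, 0, 0, 0, 0, 1],
    [0, 0, 0, 0, 0, 0, 1],
    [0, 0, 0, 0, 0, 0, 1],
  ],
)

```text
t: 38.8
eef_pos: [0.5796, 0.0708, 0.1421]
tool_rot: [0.629, 0.777, -0.0, -0.0]
force: [-0.4, -0.2, -0.4]
opening: 0.0855
grasp_force: 0.0
```

```bash
python3 - <<'E'
from place import *
d=grab('wrist','w11');s=grab('scene','s11')
u,v=proj(d,(.58,.150,.051)).round().astype(int);print(u,v)
print('dish',dishc(d,u,v-5,98));print('stack',stack(d,int(u),int(v),.051,52))
c=np.zeros((384,800,3),np.uint8);c[:,:512]=d['image'];c[:240,512:]=cv2.resize(s['image'][150:230,230:326],(288,240))
cv2.imwrite('pics/c11.png',c[:,:,::-1])
E
```

```text
271 105
dish (array([0.5797, 0.1512]), 0.00049)
stack (array([0.58  , 0.1503]), 0.00021, ((580.7567138671875, 150.71701049804688), 30.01604461669922))
```

View pics/c11.png

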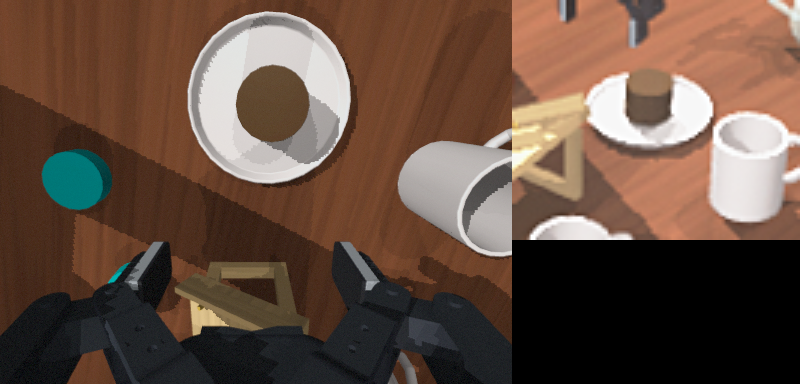

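The stack is straight and centred, at (272,104) in the dish. All three cakes measure within 2 mm of each other and of the dish centre, and the gripper is clear.

```bash
python3 -c "
from cell import robot
print(robot.hand_in())"
```

```text
the job is handed in; nothing more can be done
None
```

I stacked the three cakes in the dish, thick then middle then thin, each within about 2 mm of centre by my camera measurements, let go of the finished stack and handed the job in at about 39 s; no verdict was returned.

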